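# Aim and raise the cake-counting sensor

### The arm

A 7-joint arm with a two-finger parallel gripper is mounted at the origin on the work surface. World frame = base frame: x ahead of the robot, y to its left, z up, the work surface at z = 0. Lengths are in m, angles in rad, forces in N, time in s.
With the tool pointing down it reaches from about 0.4 to 0.875 m from the base axis. Payload 19.3 kg.
Tool frame: the origin (TCP) lies on the centre line of the jaws, within the pads' length; the fingertips stand 14 mm ahead of it and the grasp point (between the pads) lies 5 mm behind it; y points along the fingers, x is the direction in which the jaws open and shut, and the axes are right-handed (so a half turn about y gives the same grasp; the last joint's range is limited). The gripper opens to 85 mm and grips with 20 to 120 N. Pads are 22 mm wide; open, the fingers measure 114 mm over their backs; the gripper's body (76 mm by 85 mm) begins 54 mm behind the grasp point. The pads swing forward as they close: fully open they stand 13 mm farther back than shut.
Start: joints at [1.058, 0.521, -0.036, 1.599, 0.021, 1.021, -0.113], TCP at [0.268, -0.565, 0.245] pointing down, gripper open.
Joint ranges: [-2.91, 2.91], [-0.3, 2.13], [-1.5, 1.42], [0.17, 2.43], [-1.26, 4.41], [0.16, 1.93], [-2.52, 2.52]. Speed limits (rad/s): [1.89, 1.89, 2.39, 2.39, 3.01, 3.01, 3.01].

### API

Orientations are given as [roll, pitch, yaw] about the fixed x, y, z axes, in that order (R = Rz(yaw) Ry(pitch) Rx(roll)).
In Python, from workcell import monitor, grab_frame, workorder gives the robot as it stands.
- The arm moves only by the tool drive_tool, never from a script. Its argument "steps" is one flat list of numbers, 5 for each row, row after row: the finger opening in mm, from 0 to 85.4, then the shift along the world's x, y, z in mm, then the turn about the world's z in degrees. In form: [fingers, tx, ty, tz, twist, fingers, tx, ty, tz, twist, ...]. A call has exactly 5 rows; each row shifts and turns the commanded pose from where the row before left it; what a row does not reach is not made up. A row lasts 1/12 s, in which the tool goes at most 41.7 mm and 7.16 degrees, less where a joint would pass 70% of its speed; a pose out of reach is approached as far as the arm can. A call is refused whole if a number of a shift passes 41.7 or a number of a turn 7.16, either way. A call with a gripper value outside its range is refused whole. The fingers move at their own pace and stop on an object; "grip_force" is the grip in N (left out, the last holds). Time passes only in rows, so rows that do not move let the fingers close, or fill a call up. It gives the time, the measured TCP pose, the force and the opening at its end, in the units of the state.
- monitor.observe(): the state, without advancing time (a new reading comes with each control period).
- grab_frame(name): name is "side" or "top" or "wrist"; returns a dict with "frame" (420x560x3 uint8, red, green, blue), "vertical_fov" (degrees; the focal length in pixels is half the picture's height over the tangent of half this angle, whatever the lens; pixels are square), "cx", "cy" (the principal point, pixels), "xyz" and "orientation" of the camera in the world. Camera axes: x right, y down, z forward; pixel columns grow to the right and rows downward; lengths in m; the calibration is good to about 2 mm. The wrist camera is an equidistant fisheye: a pixel r from the principal point sees the ray r / f radians off the axis. A picture is of the moment at which its call begins. There is no depth.
- workorder.job_done(): hands the job in, once; it reports no verdict.
The state is a dict: "clock": time; "qpos": joint angles; "qd": joint speeds; "joint_efforts": joint torques, N m; "position": TCP position; "tool_rot": TCP orientation; "force": force on the tool from outside, world axes, zero at the start; "moment": the same for the moment, N m; "grip_width": finger opening in m.
Only numpy, scipy, OpenCV 4.12 (cv2) and the standard library are available. Lean on these libraries where they do the work, as an engineer would, in place of code of your own. Each camera call takes 0.05 s, during which the arm holds its last target. There are 200 camera calls.

### The job

Turn the yellow counting sensor so that its eye faces the yellow tray: lift the sprung black plunger knob, swing the head round to the index hole on that side and let the plunger drop fully home. Then squeeze the red button on the mast's grip, pull the mast straight up past its first stop to its second stop, and finish still holding it there, button squeezed and both tubes fully out. Leave the other things on the table alone.

Things in the scene. Friction and masses are not known exactly. Their poses are not given: they have to be found in the camera images.
- turret: fixed grey round base disc of the sensor turret, 270 mm across, 20 mm high; origin: centre of its underside, on the turning axis. Its +x axis points away from the robot (yaw within 0.3 rad of the world's). Three dark index holes, 14 mm wide, lie in its top 115 mm from the axis on the side nearer the robot (-x): for head angles -0.8, 0 and +0.8 rad
- head (a joint): angle of the turning aluminium head about the turret's vertical axis, rad; 0 as found (plunger in the middle hole), positive counter-clockwise from above, limits +-1.05. The sensor eye looks along the head's +x axis, which has yaw = turret yaw + this angle. The index positions are -0.8, 0 and +0.8; in a hole it has about 0.02 rad of play
- plunger_knob (a point): middle of the black round plunger knob: 28 mm across, 33 mm tall (z 68 to 101 mm when down, this point at 85 mm), upright, at the end of the head's arm, 115 mm from the axis opposite the eye (head's -x). The arm under it is 36 mm wide, top at 45 mm, with a 22 mm bushing to 58 mm. The point's axes are the head's axes
- plunger (a joint): lift of the plunger, m: 0 = pin fully home in a hole, 0.008 or more = pin clear of the plate so that the head can turn, 0.022 = upper limit. A spring of about 4 to 8 N pushes it down; over solid plate the pin rides at 0.008
- grip (a point): middle height of the squeeze button, on the axis of the black square grip at the top of the mast (on the turret axis). Grip 30 x 30 mm, from 35 mm below this point to 25 mm above it, its sides along the head's axes; this point is 176 mm above the table with the mast down, and rises with the mast to 286 mm. A yellow sensor box hangs on the head's +x side, 36 to 70 mm from the axis and 9 to 43 mm below this point. The point's axes are the head's axes
- button (a joint): travel of the red squeeze button on the +y side of the grip (head's axes), m: 0 = out, standing 7.5 mm proud of the grip; 0.006 = squeezed fully in, still 1.5 mm proud. Plate 22 mm wide, 42 mm tall, centred at the height of grip. Needs 5 to 8 N; pinching the grip between this side and the opposite one (head's y axis, 37.5 mm closing to 31.5 mm) presses it. The mast is unlocked only while it is in by 0.004 or more when leaving the bottom
- mast_mid (a joint): how far the middle tube is out of the lower tube, m: 0 = down, 0.055 = its end, the first stop. It comes out first, at 8 to 11 N of pull in all; springs draw the mast down again when it is let go
- mast_top (a joint): how far the top tube with grip and sensor is out of the middle tube, m: 0 = down, 0.055 = its end, the second stop (a hard end). It comes out once the first stop is reached, at 10 to 14 N of pull. Fully out the grip has risen 110 mm
- eye (a point): glass eye on the front of the yellow sensor box, 73 mm from the axis along the head's +x axis; 150 mm above the table with the mast down
- tray_yellow: fixed yellow open tray, 130 x 130 x 55 mm, with two puffed cakes in it, about 215 mm from the turret axis on the far left or far right of the turret (at +0.8 or -0.8 rad from the turret's +x); origin: centre of its underside
- tray_grey: fixed grey tray of the same size, on the other side; not the one to face
- label_roll: white paper label roll standing on end, 84 mm across, 50 mm tall, between the two trays beyond the turret; bystander, origin at its underside middle
- cake_stack: stack of three cream puffed cakes, 90 mm across, 42 mm tall, to the left (+y) of the turret; bystander, origin at its underside middle
- scraper: yellow-handled flat scraper, about 280 mm long, lying to the right (-y) of the turret; bystander, origin at its underside
- grain_jar: amber jar with red lid, 80 mm across, 130 mm tall, at the left of the table; bystander, origin at its underside middle
- mug: white mug, 80 mm across, 90 mm tall, at the right of the table; bystander, origin at its underside middle
Things that resemble listed ones, but are neither listed nor needed, are in the scene too. What is meant by the tray_yellow is not blue or orange, and is the larger of those in its own colour.

How it is judged:
On the way, in this order (a step that is already met when the one before it is completed fails the run):
1. the plunger is lifted clear of the middle hole by the gripper (value of joint plunger above 0.0085 m and contact force between the fingers and plunger above 1 N), for 0.05 s.
2. the head stands at the index hole that faces the eye to the yellow tray and the plunger is fully home in it (((y of tray_yellow in the frame of turret above 0 m and value of joint head between 0.74 and 0.86 rad) or (y of tray_yellow in the frame of turret below 0 m and value of joint head between -0.86 and -0.74 rad)) and value of joint plunger below 0.002 m), for 0.2 s.
3. the button is squeezed in by the fingers (value of joint button above 0.004 m and contact force between the fingers and button above 2 N), for 0.1 s.
4. the mast is out to its second stop (value of joint each of mast_mid, mast_top above 0.051 m), for 0.2 s.
At the end, for the whole second after the job is handed in: Head within 0.06 rad of the index position facing the yellow tray, plunger home within 2 mm; both tubes out to within 4 mm of their 55 mm stops and still; fingers holding the grip, button in by 4 mm or more; no other thing moved 30 mm (all of step 2 and all of step 4 and value of joint button above 0.004 m and contact force between the fingers and mast_top above 4 N and value of joint mast_top below 0.06 m and velocity of joint mast_top between -0.02 and 0.02 m/s and distance of each of label_roll, cake_stack, scraper, grain_jar, mug from where it was at the start of the episode below 0.03 m); the arm keeps its last pose, push and grip.
It fails at once if another thing on the table pushed 30 mm or more from its place (distance of any of label_roll, cake_stack, scraper, grain_jar, mug from where it was at the start of the episode above 0.03 m).
It also fails if it takes over 51 s, if anything falls off the work surface, if the arm or the gripper's body presses on something with over 40 N, if the wrist force passes 120 N, or if a joint passes its speed limit or range.

## Working session

There is one attempt and no reset: what is moved stays moved. The work goes in short steps, Python scripts to look and compute and a tool call to move; the robot and the scene stay as the last step left them, time stands still between calls to the robot, and variables do not carry over. Pictures are saved under pics/ and viewed, about 8 in all and at most 12, crops included, and the job is handed in when it is done.

Besides the shell and the picture viewer there is one more tool, called as a command line: name --argument value ..., lists and objects as JSON in quotes. drive_tool: Moves the arm, as the interface text tells. Its arguments: {"type":"object","properties":{"steps":{"type":"array"},"grip_force":{"type":"number"}},"required":["steps"]}

```bash
ls; mkdir -p pics; cat > h.py <<'E'
import numpy as np, cv2
from scipy.spatial.transform import Rotation as R
from workcell import monitor, grab_frame, workorder
def rot(o):
    o=np.array(o,float)
    return o if o.shape==(3,3) else (R.from_euler('xyz',o).as_matrix() if o.size==3 else R.from_quat(o).as_matrix())
def ray(g,u,v):
    f=210/np.tan(np.radians(g["vertical_fov"])/2)
    a=np.array([u-g["cx"],v-g["cy"]])
    if g.get("fish"):
        r=np.hypot(*a);t=r/f;d=np.array([*(a/max(r,1e-9)*np.sin(t)),np.cos(t)])
    else: d=np.array([a[0]/f,a[1]/f,1.])
    return np.array(g["xyz"]),rot(g["orientation"])@d
def onz(g,u,v,z):
    p,d=ray(g,u,v);return p+d*(z-p[2])/d[2]
def proj(g,P):
    q=rot(g["orientation"]).T@(np.array(P)-g["xyz"]);f=210/np.tan(np.radians(g["vertical_fov"])/2)
    if g.get("fish"):
        s=np.hypot(q[0],q[1]);t=np.arctan2(s,q[2]);return np.array([g["cx"],g["cy"]])+f*t*q[:2]/max(s,1e-9)
    return np.array([g["cx"]+f*q[0]/q[2],g["cy"]+f*q[1]/q[2]])
def shot(n,save=None):
    g=grab_frame(n);g["fish"]=n=="wrist"
    if save: cv2.imwrite(f"pics/{save}.png",cv2.cvtColor(g["frame"],cv2.COLOR_RGB2BGR))
    return g
E
python3 - <<'E'
from h import *
import pickle
print(monitor.observe())
a=shot("top","t0");b=shot("side","s0")
pickle.dump((a,b),open("f0.pkl","wb"))
for g in(a,b):print({k:v for k,v in g.items() if k!="frame"})
cv2.imwrite("pics/both.png",np.vstack([cv2.imread("pics/t0.png"),cv2.imread("pics/s0.png")])[:,:])
E
```

```text
pics
{'clock': 0.0, 'qpos': array([ 1.05780676,  0.52196047, -0.03632992,  1.59998365,  0.02121933,
        1.02108805, -0.11276236]), 'qd': array([ 0.0007309 ,  0.0021645 ,  0.00048908, -0.00045192,  0.00092   ,
       -0.0009286 , -0.00036785]), 'joint_efforts': array([ 1.47070237e-03, -9.27110767e+01,  1.98115312e+00, -3.69929767e+01,
        1.80377037e-02,  8.09501245e-03,  3.37025358e-05]), 'position': array([ 0.26762412, -0.564467  ,  0.24476778]), 'tool_rot': array([-1.57088584e+00,  1.05015098e-03, -1.12796728e+00]), 'force': array([-0.58487942,  0.21064756, -0.01387482]), 'moment': array([-0.04022979, -0.01351686, -0.01444852]), 'grip_width': 0.08521316459008894}
{'vertical_fov': 55.72813664444087, 'cx': 272.1367633298067, 'cy': 216.75344463438677, 'xyz': array([0.51402207, 0.00391712, 1.27993732]), 'orientation': array([-3.10439310e+00, -1.50957213e-03, -1.58748972e+00]), 'fish': False}
{'vertical_fov': 50.22869964656988, 'cx': 279.8272069345459, 'cy': 211.66664253888752, 'xyz': array([0.03891354, 0.7631401 , 1.24584282]), 'orientation': array([-2.44733507,  0.0052636 , -2.55778436]), 'fish': False}
```

View pics/t0.png

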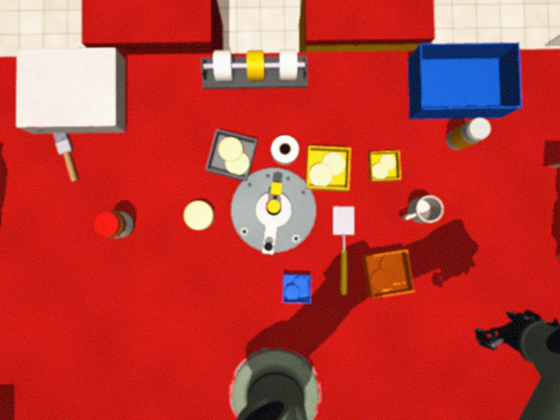

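View pics/s0.png

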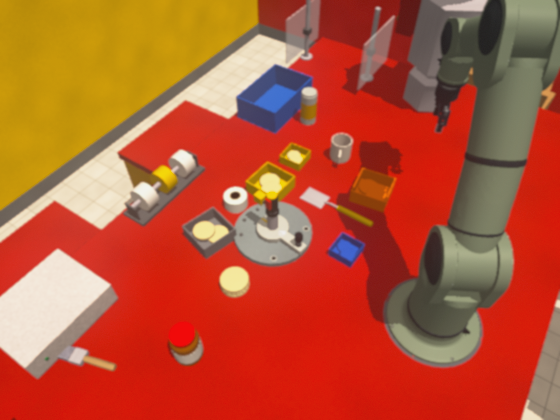

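The top view shows the turret at about (273,210), with the black knob at (268,246) and the sensor/eye pointing up (+x). The candidates for the tray are:
- **(328,167):** large yellow tray
- **(385,165):** small yellow tray
- **(388,272):** orange tray
- **(297,288):** blue tray
- **(231,154):** grey tray

I choose (328,167), the larger yellow one, at right (-y), so the head goes to -0.8. Next I'll measure and check a close crop.

```bash
python3 - <<'E'
from h import *
import pickle
a,b=pickle.load(open("f0.pkl","rb"))
def blob(g,lo,hi,box):
    h=cv2.cvtColor(g["frame"],cv2.COLOR_RGB2HSV);m=cv2.inRange(h,np.array(lo),np.array(hi))
    k=np.zeros_like(m);x0,y0,x1,y1=box;k[y0:y1,x0:x1]=m[y0:y1,x0:x1]
    c,_=cv2.findContours(k,cv2.RETR_EXTERNAL,cv2.CHAIN_APPROX_NONE);return max(c,key=cv2.contourArea)
c=blob(a,(0,0,50),(180,110,255),(222,155+5,322,262)); e=cv2.fitEllipse(c);print("disc",e,onz(a,*e[0],.02))
P=np.array([onz(a,*p[0],.02)[:2] for p in cv2.convexHull(c)]);print("circle",cv2.minEnclosingCircle(P.astype(np.float32)))
for n,bx in(("big",(300,140,356,195)),("small",(362,145,410,185))):
    c=blob(a,(20,140,80),(35,255,255),bx);r=cv2.minAreaRect(c);print(n,r,onz(a,*r[0],.055))
for n,lo,hi,bx in (("knob",(0,0,0),(180,255,60),(255,232,282,262)),):
    c=blob(a,lo,hi,bx);r=cv2.minEnclosingCircle(c);print(n,r,onz(a,*r[0],.1))
    c=blob(b,lo,hi,(285,225,312,255));r=cv2.minAreaRect(c);print(n,"side",r,onz(b,*r[0],.085))
up=lambda i:cv2.resize(i,None,fx=4,fy=4,interpolation=cv2.INTER_CUBIC)
A=up(cv2.cvtColor(a["frame"][140:265,220:360],cv2.COLOR_RGB2BGR));B=up(cv2.cvtColor(b["frame"][165:290,230:290+40],cv2.COLOR_RGB2BGR))
cv2.imwrite("pics/crop.png",cv2.resize(np.hstack([A,B]),None,fx=.85,fy=.85))
E
```

```text
disc ((269.15374755859375, 206.07408142089844), (79.75080108642578, 104.62213897705078), 135.1099395751953) [0.59498154 0.01014225 0.02      ]
circle ((0.6151381134986877, 0.031429558992385864), 0.1813276708126068)
big ((327.850830078125, 167.83424377441406), (42.677772521972656, 43.098243713378906), 3.012787342071533) [ 0.70846949 -0.17395869  0.055     ]
small ((384.4769592285156, 165.58462524414062), (29.177230834960938, 30.286630630493164), 86.8201675415039) [ 0.71259329 -0.34978537  0.055     ]
knob ((268.0, 246.0), 3.1623775959014893) [0.47135858 0.01511249 0.1       ]Traceback (most recent call last):
  File "<stdin>", line 14, in <module>
  File "<stdin>", line 7, in blob
ValueError: max() iterable argument is empty
```

```bash
python3 - <<'E'
from h import *
import pickle
a,b=pickle.load(open("f0.pkl","rb"))
def disc(g,c0,r):
    h=cv2.cvtColor(g["frame"],cv2.COLOR_RGB2HSV);red=cv2.inRange(h,(0,150,60),(180,255,255))
    # outward radial scan on the plate plane: last non-red->red edge
    pts=[]
    for t in np.radians(np.arange(-200,20,3)):   # lower/side part, clear of trays
        for rr in np.arange(.115,.16,.0005):
            u,v=proj(g,[c0[0]+rr*np.cos(t-0+np.pi*0),c0[1]+rr*np.sin(t),.02]).round().astype(int)
            if red[v,u]:
                if .125<rr<.15:pts.append([c0[0]+rr*np.cos(t),c0[1]+rr*np.sin(t)])
                break
    P=np.array(pts);
    for _ in range(4):
        s=np.linalg.lstsq(np.c_[2*P,np.ones(len(P))],(P**2).sum(1),rcond=None)[0];R0=np.sqrt(s[2]+s[0]**2+s[1]**2)
        d=np.abs(np.hypot(*(P-s[:2]).T)-R0);P=P[d<max(.002,2*d.std())]
    return s[:2],R0,len(P)
c=onz(a,273,210,.02)[:2]
for _ in range(2):
    q=disc(a,c,.135);c=q[0]
print("disc top",q)
print("proj in side",proj(b,[*c,.02]),proj(b,[*c,.201]), "top of grip in top view",proj(a,[*c,.201]))
c2=c
for _ in range(2):
    q=disc(b,c2,.135);c2=q[0]
print("disc side",q)
k=onz(a,268,246,.101);print(k, "knob dist",np.hypot(*(k[:2]-c)),"head yaw",np.arctan2(*(c-k[:2])[::-1]),"knob exp in side",proj(b,[*k[:2],.1]))
up=lambda i:cv2.resize(i,None,fx=4,fy=4,interpolation=cv2.INTER_CUBIC)
A=up(cv2.cvtColor(a["frame"][140:265,220:360],cv2.COLOR_RGB2BGR));B=up(cv2.cvtColor(b["frame"][165:290,230:320],cv2.COLOR_RGB2BGR))
cv2.imwrite("pics/crop.png",cv2.resize(np.hstack([A,B]),None,fx=.85,fy=.85))
E
```

```text
disc top (array([ 5.83799814e-01, -5.12948186e-04]), np.float64(0.1374753338781983), 62)
proj in side [271.90915333 230.23410648] [270.81985203 195.09464816] top of grip in top view [272.73801863 205.85002204]
disc side (array([5.81007156e-01, 2.45606191e-04]), np.float64(0.13842766699780895), 44)
[0.47139474 0.015103   0.101     ] knob dist 0.11348462113434893 head yaw -0.13804208763588335 knob exp in side [297.81438966 233.58410886]
```

View pics/crop.png

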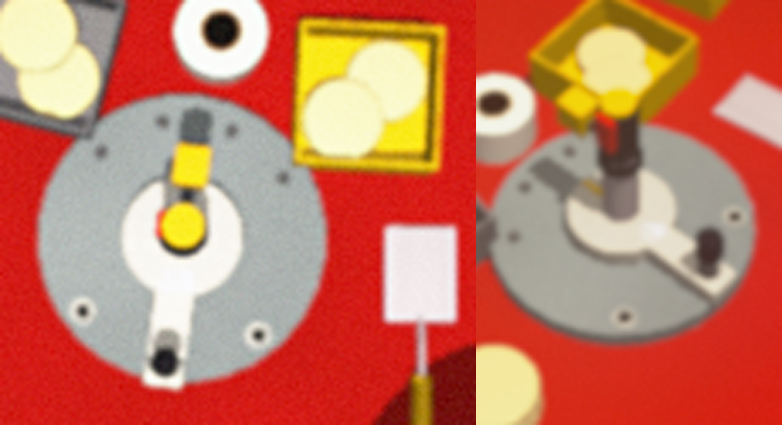

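The close crop confirms the large yellow tray at right (centre px (328,167) in the top image), and the red button on the head's +y side. The knob is at px (268.5,246.5), and the free index holes are at px (244.4,231.5) and (295.9,238.2). I'll get the yaw from the holes.

```bash
python3 - <<'E'
from h import *
import pickle
a,b=pickle.load(open("f0.pkl","rb"))
h1=onz(a,244.4,231.5,.02)[:2];h2=onz(a,295.9,238.2,.02)[:2];k=onz(a,268.5,246.4,.101)[:2]
s2=onz(b,230+(624-476)/3.4,165+317/3.4,.02)[:2];s3=onz(b,230+(735-476)/3.4,165+215/3.4,.02)[:2]
print(h1,s2,h2,s3,np.hypot(*(h1-h2)),2*.115*np.sin(.8))
n=h1-h2;yaw=np.arctan2(*(h1-h2)[::-1])-np.pi/2
m=(h1+h2)/2;c=m+.115*np.cos(.8)*np.array([np.cos(yaw),np.sin(yaw)])
print("yaw",yaw,"c from holes",c,"knob",k,"expect",c-.115*np.array([np.cos(yaw),np.sin(yaw)]))
n=s2-s3;print("yaw side",np.arctan2(n[1],n[0])-np.pi/2)
for w in(h1,h2):print(np.hypot(*(w-c)))
ks=onz(b,230+(709-476)/3.4,165+236/3.4,.092)[:2];print("knob side",ks)
g=shot("wrist");print({k:v for k,v in g.items() if k!="frame"})
E
```

```text
[0.51557423 0.0899088 ] [0.51464645 0.09216346] [ 0.49164228 -0.07290359] [ 0.48967407 -0.07252783] 0.1645618817768686 0.16499190090689025
yaw -0.14594583650191706 c from holes [ 0.58287774 -0.00314929] knob [0.47018782 0.01364164] expect [0.46910033 0.01357496]
yaw side -0.15048514395752077
0.11484585927350079
0.1148458592735008
knob side [0.47072995 0.01144356]
{'vertical_fov': 65.70646984690485, 'cx': 283.8260612467102, 'cy': 207.43831942585686, 'xyz': array([ 0.34400034, -0.52741181,  0.37237292]), 'orientation': array([ 2.80664954e+00, -2.62806984e-04, -1.12805849e+00]), 'fish': True}
```

drive_tool --steps '[85,10,28,0,7,85,10,28,0,7,85,10,28,0,7,85,10,28,0,7,85,10,28,0,7]' --grip_force 40

```text
clock: 0.57
position: [0.3179, -0.4233, 0.2452]
tool_rot: [-1.571, 0.0, -0.511]
force: [1.4, -0.2, -0.3]
grip_width: 0.0853
```

drive_tool --steps '[85,10,28,0,7,85,10,28,0,7,85,10,28,0,7,85,10,28,0,7,85,10,28,0,7]'

```text
clock: 0.98
position: [0.3679, -0.2834, 0.2453]
tool_rot: [-1.571, 0.0, 0.1]
force: [1.0, -0.9, -0.1]
grip_width: 0.0849
```

drive_tool --steps '[60,10,29.5,0,7,60,10,29.5,0,7,60,10,29.5,0,7,60,10,29.5,0,7,60,10,29.5,0,7]'

```text
clock: 1.4
position: [0.4179, -0.1358, 0.2454]
tool_rot: [-1.571, 0.0, 0.71]
force: [1.1, 0.0, -0.2]
grip_width: 0.0598
```

drive_tool --steps '[60,10,29.5,0,7,60,10,29.5,0,7,60,10,29.5,0,7,60,10,29.5,0,7,60,10,29.5,0,7]'

```text
clock: 1.82
position: [0.468, 0.0117, 0.2454]
tool_rot: [-1.571, 0.0, 1.321]
force: [1.1, -1.4, 0.2]
grip_width: 0.0602
```

```bash
python3 - <<'E'
from h import *
s=monitor.observe();print(s['position'],np.degrees(s['tool_rot']),s['qpos'],s['grip_width'],s['force'])
g=shot("wrist","w1")
c=np.array([.583,-.002]);y=-.147
k=[.4695,.0135]
print("knob pred",proj(g,[*k,.101]),proj(g,[*k,.068]),"c",proj(g,[*c,.201]))
E
```

```text
[0.46797057 0.01169087 0.24537472] [-9.00133123e+01  6.33337935e-03  7.56960367e+01] [ 0.48155868  0.35627187 -0.78853112  1.96902935  0.31172841  0.93956869
  0.85870201] 0.06019577672405756 [ 1.14936369 -1.41008911  0.24809961]
knob pred [285.82044526 198.39146244] [285.6594422  188.12038691] c [302.73209687 378.2107654 ]
```

View pics/w1.png

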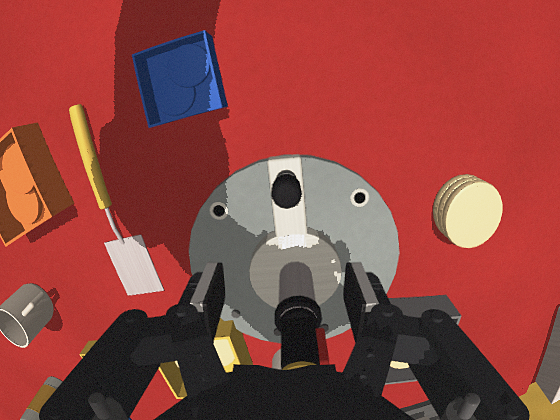

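The wrist view shows the knob at (286,189), matching the prediction. The open fingers are at (208,300) and (362,300), clear of the mast. Next I descend and grasp.

drive_tool --steps '[60,1.5,2,-20,5.9,60,0,0,-38,0,60,0,0,-38,0,60,0,0,-36,0,60,0,0,-30,0]'

```text
clock: 2.28
position: [0.4684, 0.0122, 0.081]
tool_rot: [-1.569, -0.0, 1.418]
force: [0.6, 0.4, -0.3]
grip_width: 0.06
```

drive_tool --steps '[40,0,0,0,0,26,0,0,0,0,20,0,0,0,0,20,0,0,0,0,20,0,0,0,0]'

```text
clock: 2.7
position: [0.4697, 0.0122, 0.0847]
tool_rot: [-1.573, -0.0, 1.418]
force: [-2.9, 2.2, -0.5]
grip_width: 0.0263
```

drive_tool --steps '[20,0,0,4,0,20,0,0,5,0,20,0,0,5,0,20,0,0,0,0,20,0,0,0,0]'

```text
clock: 3.12
position: [0.4696, 0.0122, 0.0978]
tool_rot: [-1.572, -0.0, 1.418]
force: [1.1, 0.3, -6.4]
grip_width: 0.0263
```

drive_tool --steps '[20,1.0,5.7,0,-2.87,20,1.25,5.6,0,-2.87,20,1.55,5.55,0,-2.87,20,1.8,5.45,0,-2.87,20,2.1,5.35,0,-2.87]'

```text
clock: 3.53
position: [0.4771, 0.0399, 0.0972]
tool_rot: [-1.571, 0.0, 1.165]
force: [0.7, -1.4, -6.0]
grip_width: 0.0265
```

drive_tool --steps '[20,2.35,5.25,0,-2.86,20,2.6,5.1,0,-2.86,20,2.9,5.0,0,-2.86,20,3.1,4.8,0,-2.86,20,3.35,4.7,0,-2.86]'

```text
clock: 3.95
position: [0.4913, 0.0646, 0.0971]
tool_rot: [-1.571, 0.001, 0.915]
force: [0.7, -2.3, -5.7]
grip_width: 0.0262
```

drive_tool --steps '[20,3.6,4.5,0,-2.86,20,3.8,4.3,0,-2.86,20,4.0,4.1,0,-2.86,20,4.2,3.9,0,-2.86,20,4.4,3.7,0,-2.86]'

```text
clock: 4.37
position: [0.5112, 0.0849, 0.097]
tool_rot: [-1.571, 0.001, 0.666]
force: [1.2, -2.2, -5.7]
grip_width: 0.0264
```

drive_tool --steps '[20,4.6,3.5,0,-2.86,20,0,0,0,0,20,0,0,0,0,20,0,0,0,0,20,0,0,0,0]'

```text
clock: 4.78
position: [0.5156, 0.0883, 0.0972]
tool_rot: [-1.571, 0.001, 0.62]
force: [-0.4, -3.6, -7.2]
grip_width: 0.0262
```

```bash
python3 - <<'E'
from h import *
s=monitor.observe();print(s['position'],np.degrees(s['tool_rot']),s['grip_width'],s['force'],s['moment'])
g=shot("wrist","w2")
c=np.array([.583,-.002]);y=-.947;p=c-.115*np.array([np.cos(y),np.sin(y)])
print("hole",p,proj(g,[*p,.02]))
P=s['position'];print("angle from c",np.arctan2(*(c-P[:2])[::-1]),np.hypot(*(c-P[:2])))
E
```

```text
[0.5155938  0.08827887 0.09719732] [-9.00046840e+01  2.91689551e-02  3.55038957e+01] 0.02617814847560311 [-0.39096161 -3.56281934 -7.16978819] [-0.76927253 -0.08218857 -0.18746207]
hole [0.51582612 0.09134168] [286.64546403 223.89263216]
angle from c -0.9294463757116774 0.11266707370091153
```

View pics/w2.png

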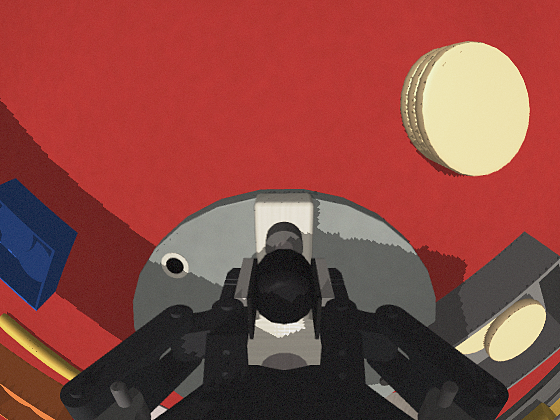

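The head followed the knob, and the knob stays centred between the fingers at about (285,285). Measured from the same centre, it has turned 0.80 rad. I'll lower it gently and watch the force.

drive_tool --steps '[20,0,0,-3,0,20,0,0,-3,0,20,0,0,-3,0,20,0,0,-3,0,20,0,0,0,0]'

```text
clock: 5.25
position: [0.5159, 0.0886, 0.0848]
tool_rot: [-1.571, 0.0, 0.619]
force: [0.6, -5.3, -5.3]
grip_width: 0.0266
```

drive_tool --steps '[20,0,0,-1,0,20,0,0,0,0,40,0,0,0,0,60,0,0,0,0,60,0,0,0,0]'

```text
clock: 5.67
position: [0.516, 0.0893, 0.0843]
tool_rot: [-1.571, -0.001, 0.62]
force: [0.9, 0.2, 0.1]
grip_width: 0.0599
```

drive_tool --steps '[60,0,0,20,0,60,0,0,35,0,60,0,0,35,0,60,0,0,35,0,60,0,0,35,0]'

```text
clock: 6.08
position: [0.5155, 0.0892, 0.246]
tool_rot: [-1.57, -0.0, 0.62]
force: [0.5, 0.3, -0.7]
grip_width: 0.0599
```

```bash
python3 - <<'E'
from h import *
s=monitor.observe();print(s['position'],np.degrees(s['tool_rot']),s['grip_width'],s['force'])
g=shot("wrist","w3");b=shot("side","s3");a=shot("top","t3")
c=np.array([.583,-.002]);y=-.947;d=np.array([np.cos(y),np.sin(y)]);p=c-.115*d
for z in(.068,.101,.109):print("knob",z,proj(g,[*p,z]),proj(b,[*p,z]))
print("grip",proj(b,[*c,.176]),proj(b,[*c,.201]),"eye",proj(b,[*(c+.073*d),.15]))
up=lambda i,f:cv2.resize(cv2.cvtColor(i,cv2.COLOR_RGB2BGR),None,fx=f,fy=f,interpolation=cv2.INTER_CUBIC)
B=up(b["frame"][170:270,215:315],4);W=cv2.copyMakeBorder(up(g["frame"][100:300,190:390],2),0,0,0,0,0)
cv2.imwrite("pics/c3.png",np.hstack([B,W]))
E
```

```text
[0.5155254  0.0891663  0.24604457] [-8.99748417e+01 -1.85864228e-02  3.55060048e+01] 0.05985752295817018 [ 0.51127159  0.27298981 -0.68272297]
knob 0.068 [285.20949513 185.60863012] [273.12571849 249.47919282]
knob 0.101 [285.36931212 195.59102556] [272.94958784 243.43689202]
knob 0.109 [285.41334143 198.35317186] [272.90592894 241.93913881]
grip [271.45440039 200.16617499] [271.29777319 194.90278592] eye [270.99247044 188.82502575]
```

View pics/c3.png

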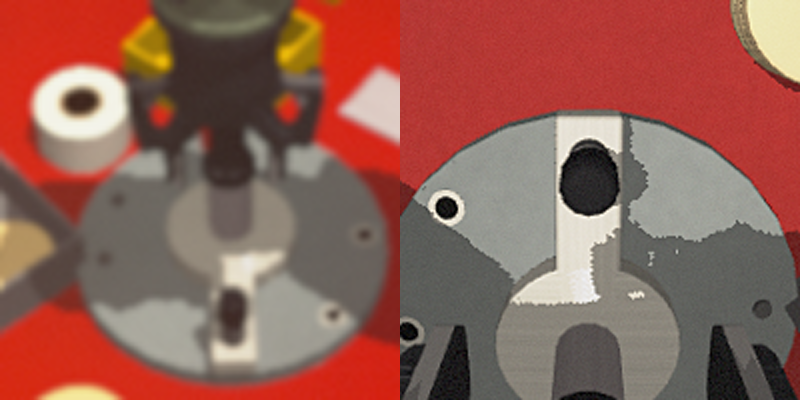

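The side crop shows the head arm and knob at px (273,247) over the new hole. The wrist crop shows the knob at px (285,190), with the old middle hole now exposed. I'll check the knob height against the first wrist picture, where the plunger was home.

```bash
python3 - <<'E'
from h import *
for f in("w1","w3"):
    i=cv2.imread(f"pics/{f}.png");m=cv2.inRange(cv2.cvtColor(i,cv2.COLOR_BGR2GRAY),0,45)
    k=np.zeros_like(m);k[160:225,255:320]=m[160:225,255:320]
    c=max(cv2.findContours(k,0,1)[0],key=cv2.contourArea);print(f,cv2.boundingRect(c),cv2.contourArea(c),cv2.fitEllipse(c)[:2])
E
```

```text
w1 (272, 174, 29, 34) 740.5 ((286.0771179199219, 190.75091552734375), (28.361326217651367, 33.40920639038086))
w3 (270, 171, 30, 37) 745.5 ((284.46148681640625, 189.73570251464844), (28.221542358398438, 35.05768585205078))
```

drive_tool --steps '[65,13.5,-18.3,0,0,65,13.5,-18.3,0,0,65,13.5,-18.3,0,0,65,13.5,-18.3,0,0,65,13.5,-18.3,0,0]'

```text
clock: 6.65
position: [0.5836, -0.0035, 0.2432]
tool_rot: [-1.57, 0.001, 0.619]
force: [-0.2, 0.7, 0.7]
grip_width: 0.0653
```

The knob's image size matches (28.2 px against 28.4 px), so the plunger is home. I'll descend over the grip and pinch.

drive_tool --steps '[65,0,0,-18,0,65,0,0,-18,0,65,0,0,-18,0,65,0,0,-17,0,65,0,0,0,0]'

```text
clock: 7.07
position: [0.5815, -0.0027, 0.1695]
tool_rot: [-1.568, 0.004, 0.62]
force: [-0.8, -0.3, -0.1]
grip_width: 0.065
```

drive_tool --steps '[45,0,0,0,0,36,0,0,0,0,28,0,0,0,0,20,0,0,0,0,20,0,0,0,0]' --grip_force 60

```text
clock: 7.48
position: [0.5826, -0.0036, 0.1747]
tool_rot: [-1.572, 0.002, 0.618]
force: [-14.0, -5.4, 15.3]
grip_width: 0.0293
```

drive_tool --steps '[20,0,0,0,0,20,0,0,0,0,20,0,0,0,0,20,0,0,0,0,20,0,0,0,0]'

```text
clock: 7.9
position: [0.5826, -0.0036, 0.1746]
tool_rot: [-1.572, 0.002, 0.618]
force: [-15.0, -5.2, 16.2]
grip_width: 0.0295
```

Width 29.5 mm (pad-compliance offset about -1.7 mm, as seen on the knob) means the button is fully in. I'll pull up slowly.

drive_tool --steps '[20,0,0,3,0,20,0,0,5,0,20,0,0,6,0,20,0,0,8,0,20,0,0,8,0]' --grip_force 80

```text
clock: 8.32
position: [0.5823, -0.0036, 0.2035]
tool_rot: [-1.57, 0.003, 0.618]
force: [-8.2, -4.8, -8.9]
grip_width: 0.029
```

drive_tool --steps '[20,0,0,8,0,20,0,0,8,0,20,0,0,6,0,20,0,0,5,0,20,0,0,0,0]'

```text
clock: 8.73
position: [0.5823, -0.0036, 0.2311]
tool_rot: [-1.571, 0.002, 0.618]
force: [-8.1, -4.7, -8.5]
grip_width: 0.0291
```

drive_tool --steps '[20,-1,-0.5,6,0,20,0,0,8,0,20,0,0,8,0,20,0,0,8,0,20,0,0,8,0]'

```text
clock: 9.15
position: [0.582, -0.0036, 0.2692]
tool_rot: [-1.571, 0.001, 0.619]
force: [-3.1, -4.2, -12.5]
grip_width: 0.0291
```

drive_tool --steps '[20,0,0,7,0,20,0,0,5,0,20,0,0,3,0,20,0,0,1,0,20,0,0,0,0]'

```text
clock: 9.57
position: [0.5821, -0.0036, 0.285]
tool_rot: [-1.571, 0.001, 0.619]
force: [-4.7, -4.3, -9.4]
grip_width: 0.0292
```

drive_tool --steps '[20,0,0,1,0,20,0,0,1,0,20,0,0,0,0,20,0,0,0,0,20,0,0,0,0]'

```text
clock: 9.98
position: [0.5818, -0.0036, 0.2854]
tool_rot: [-1.57, 0.002, 0.619]
force: [2.2, -3.9, -30.9]
grip_width: 0.0291
```

The force jumped to -31 N and the TCP moved only 0.4 mm for 2 mm commanded, with a total rise of 110.8 mm. That is the hard stop. One more look before handing in.

```bash
python3 - <<'E'
from h import *
g=shot("wrist");b=shot("side");s=monitor.observe();print(s['position'],s['grip_width'],s['force'],s['clock'])
up=lambda i,f:cv2.resize(cv2.cvtColor(i,cv2.COLOR_RGB2BGR),None,fx=f,fy=f,interpolation=cv2.INTER_CUBIC)
cv2.imwrite("pics/c4.png",np.hstack([up(b["frame"][130:270,215:315],3),cv2.resize(up(g["frame"],1),None,fx=.8,fy=1)]))
c=np.array([.583,-.002])
print("side: z .286",proj(b,[*c,.286]),"tube base",proj(b,[*c,.05]))
E
```

```text
[ 0.58181    -0.00364707  0.28534283] 0.029050121342358987 [  0.78843261  -4.47493327 -29.52593365] 10.0833
side: z .286 [270.73159779 175.87670805] tube base [272.18351404 224.66772208]
```

View pics/c4.png

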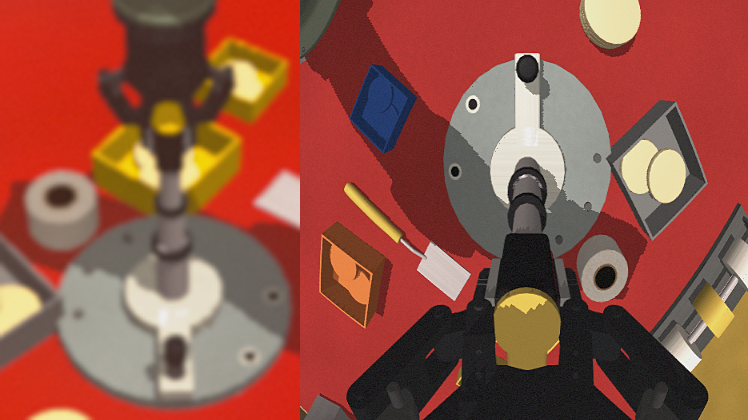

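The side crop shows both tubes out, with two collars at about (172,205) and (170,250), and the grip held. In the wrist view, at about (527,67), the knob still sits in the new hole, and the label roll, cakes and scraper are in place. Handing in.

```bash
python3 -c "
from workcell import workorder;print(workorder.job_done())"
```

```text
the job is handed in; nothing more can be done
None
```

I turned the sensor to the yellow tray and handed the job in with the mast held at its second stop. `job_done` gave no verdict. The larger yellow tray was on the right (-y), so I lifted the plunger about 13 mm, swung the head -0.80 rad and let the plunger drop. I then pinched the grip and pulled the mast straight up. It took about 10 s of the 51 s allowed.

**Last checks:**
- **Plunger:** it went down with only the spring's force and no contact with the plate. The knob's image size afterwards matched the starting home view (28.2 against 28.4 px). By its direction from the turret centre the head angle was a consistent 0.80 rad change. The absolute angle came out about 0.02 rad less than the holes predicted, which is within the play.
- **Button:** the finger opening read 29.1 mm, against 31.5 mm for the button fully in. The pads read about 1.7 mm low on the 28 mm knob too, so I took this as fully squeezed.
- **Mast:** the tool rose 110.8 mm for the 110 mm travel. The pull then jumped to about 30 N at the hard stop, and the pictures show both tubes out and the knob still in its hole.
- **Bystanders:** by eye, the label roll, cakes and scraper looked unmoved. I did not measure them, and did not look again at the jar or the mug.

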